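# Weigh two payload slugs and latch the heavier one into the load-cell nest

## Robot

A 6-joint arm with a two-finger parallel gripper is mounted at the origin on the work surface. World frame = base frame: x ahead of the robot, y to its left, z up, the work surface at z = 0. Lengths are in mm, angles in rad, forces in N, time in s.
With the tool pointing down it reaches from about 300 to 950 mm from the base axis. Payload 3.1 kg.
Tool frame: the origin (TCP) lies midway between the tips of the shut fingers; the grasp point (between the pads) lies behind it (r.grasp_offset is the y of the grasp point in the tool frame, in mm); y points along the fingers, z is the direction in which the jaws open and shut, and the axes are right-handed (so a half turn about y gives the same grasp; the last joint's range is limited). The gripper opens to 85 mm and grips with 20 to 120 N. Pads are 22 mm wide; open, the fingers measure 114 mm over their backs; the gripper's body (76 mm by 85 mm) begins 54 mm behind the grasp point. The pads swing forward as they close: fully open they stand 13 mm farther back than shut.
Start: joints at [1.072, 0.308, 1.634, -0, 1.2, -0.07], TCP at [259.888, 568.41, 207.072] pointing down, gripper open.
Joint ranges: [-3.06, 3.06], [-0.79, 1.96], [0.05, 2.63], [-1.19, 4.34], [0.05, 2.64], [-2.94, 2.94]. Speed limits (rad/s): [2.79, 2.79, 3.14, 3.14, 3.14, 3.14].

## Interface

Orientations are given as a rotation vector (axis times angle).
In Python, from rig import r, get_image gives the robot as it stands. The module is installed in compiled form; this text tells all that it offers.
- The arm moves only by the tool jog_arm, never from a script. Its arguments are lists of equal length, an entry for each row: "fingers": the opening, from 0 (shut) to 1 (fully open); "slide": the shift along the tool's x, y, z in cm, a list of three; "angular": the turn, a rotation vector about the tool's x, y, z in degrees, a list of three. In form: {"fingers": [fingers, ...], "slide": [[tx, ty, tz], ...], "angular": [[rx, ry, rz], ...]}. A call has 1 to 5 rows; each row shifts and turns the commanded pose from where the row before left it, along the tool's axes as they then stand; what a row does not reach is not made up. A row lasts 1/10 s, in which the tool goes at most 50 mm and 8.59 degrees, less where a joint would pass 70% of its speed; a pose out of reach is approached as far as the arm can. A call with a gripper value outside its range is refused whole. The fingers move at their own pace and stop on an object; the grip force is fixed at half the most. Time passes only in rows, so rows that do not move let the fingers close. It gives the time, the measured TCP pose, the force and the opening at its end, in the units of the state.
- r.get_obs(): the state, without advancing time (a new reading comes with each control period).
- get_image(name): name is "side" or "top" or "wrist"; returns a dict with "frame" (420x560x3 uint8, blue, green, red), "depth" (420x560 float32, mm along the optical axis (not along the pixel's ray), 0 where there is no reading), "K" (3x3 intrinsics, pixels), "D" ([k1, k2, p1, p2, k3] as OpenCV has them; the pictures are not rectified), "world_from_camera" (4x4, takes a point from camera to world coordinates). Camera axes: x right, y down, z forward; pixel columns grow to the right and rows downward; lengths in mm; the calibration is good to about 2 mm. A picture is of the moment at which its call begins.
- r.sign_off(): hands the job in, once; it reports no verdict.
The state is a dict: "clock": time; "joint_positions": joint angles; "qvel": joint speeds; "joint_torque": joint torques, N m; "eef_pos": TCP position; "tcp_rot": TCP orientation; "ft_force": force on the tool from outside, world axes, zero at the start; "torque": the same for the moment, N m; "gripper_width": finger opening in mm.
Only numpy, scipy, OpenCV 4.12 (cv2) and the standard library are available. Lean on these libraries where they do the work, as an engineer would, in place of code of your own. Each camera call takes 0.05 s, during which the arm holds its last target. There are 200 camera calls.

## Task

Stand the two look-alike slugs on the two pans of the pivot balance, one on each, and let go so that the heavier side drops. Take the slug from the side that dropped and slide its foot gently into the T-slot of the load-cell nest, from the open front up to the end stop, until the spring tongue snaps up behind it; the load cell must not be pushed hard. Leave the lighter slug standing on its pan, let go of everything, and do not disturb or knock over anything else.

Things in the scene. Friction and masses are not known exactly. Their poses are not given: they have to be found in the camera images.
- slug_1: one of two look-alike hollow aluminium slugs (hidden core; about 0.2 and 0.4 kg, either may be the heavy one). Upright square post 36 x 36 mm centred on a square foot 50 x 50 x 8 mm, 70 mm tall in all. Origin: centre of the underside, z up, x and y parallel to the sides. Starts standing on the table
- slug_2: one of two look-alike hollow aluminium slugs (hidden core; about 0.2 and 0.4 kg, either may be the heavy one). Upright square post 36 x 36 mm centred on a square foot 50 x 50 x 8 mm, 70 mm tall in all. Origin: centre of the underside, z up, x and y parallel to the sides. Starts standing on the table
- balance: pivot balance, fixed to the table: grey base 100 x 90 x 12 mm with two aluminium cheeks, 92 mm high, carrying a beam that lies along the balance's y axis. Origin: centre of the base's underside, z up. The beam's pivot is 75 mm above the origin, along the balance's x axis
- beam (a joint): tilt of the balance beam, rad: 0 level, positive when the right (-y) pan is down and the left pan up, stops at -0.11 and +0.11; damped, takes about a second to swing over
- pan_left (a point): centre of the upper face of the pan floor at the balance's +y end, 100 mm from the pivot; square steel pan, inside 62 x 62 mm, rim 7 mm high, 3 mm thick, fixed to the beam and tilting with it; axes as the balance's when level
- pan_right (a point): the same pan at the balance's -y end
- nest: T-slot nest on a load cell, fixed to the table: round flange (radius 70 mm), black cell, white plate 197 x 90 mm. Origin: on the table under the cell's axis; x is the direction in which a slug slides in, z up. The slot's floor (the plate's top) is 45 mm, the top of its walls and lips 61 mm above the origin. The cell gives 1 mm downwards per 6 N. Above 25 N between a slug and the nest is too hard
- nest_apron (a point): on the nest's floor, 72 mm before its origin (x = -72 mm, z = 45 mm), axes as the nest's: set a slug down here first. Open floor from the plate's edge 25 mm in front of this point; from 14 to 42 mm beyond it guide walls 16 mm high narrow the way from 78 to 56 mm. A slug pressed down while it is pushed pitches and jams
- nest_mouth (a point): on the floor at the slot's mouth (nest x = -30 mm, z = 45 mm). From here to 125 mm further in the slot is 56 mm wide and 11 mm high for the foot, under lips 5 mm thick with a 44 mm gap for the post. The steel end stop (24 mm high) is clamped with its face anywhere from 72 to 117 mm beyond this point: feel for it
- tongue (a joint): spring tongue in the slot's floor, 35 x 18 mm, hinged at its front end, rising towards the stop; its free tip is 52 mm in front of the stop's face and 5 mm above the floor. Rad: 0 raised, 0.145 pressed flush. The foot rides it down (under 1 N at the tip, 2 to 3 N near the hinge) and it snaps up behind the foot when the foot is within 2 mm of the stop
- probe: bystander: steel ball 28 mm across on an aluminium puck 40 mm across, 48 mm high; origin under its centre; leave alone
- wrench: bystander: wrench lying on the table; leave alone
- screwdriver: bystander: screwdriver lying on the table; leave alone
- jar: bystander: jar 56 mm across, 90 mm high; origin under its centre; leave alone
- puck: bystander: black disc 60 mm across, 30 mm high; leave alone
Not all that is in view belongs to the job. What is shaped like the slug_2 but pink is not meant.

How it is judged (in metres and radians):
On the way:
1. one slug stands on each pan, released, and the beam has tipped to its stop (((distance between slug_1 and pan_left below 0.014 m and distance between slug_2 and pan_right below 0.014 m) or (distance between slug_1 and pan_right below 0.014 m and distance between slug_2 and pan_left below 0.014 m)) and angle between each of slug_1, slug_2's own z axis and vertical below 0.2 rad and (value of joint beam above 0.085 rad or value of joint beam below -0.085 rad) and contact force between the fingers and anything else below 0.3 N), for 0.3 s.
At the end, for the whole second after the job is handed in: The heavier slug stands upright (0.08 rad) and still in the nest's slot with the tongue up behind it (joint below 0.05 rad); the lighter one (weight below 2.8 N) stands still on a pan, centre within 14 mm of the pan's; both released (((x of slug_1 in the frame of nest between 0.01 and 0.068 m and y of slug_1 in the frame of nest between -0.006 and 0.006 m and z of slug_1 in the frame of nest between 0.041 and 0.049 m and angle between slug_1's own z axis and vertical below 0.08 rad and linear speed of each of slug_1, slug_2 below 0.02 m/s and angle between slug_2's own z axis and vertical below 0.2 rad and (distance between slug_2 and pan_left below 0.014 m or distance between slug_2 and pan_right below 0.014 m) and contact force between slug_2 and balance below 2.8 N) or (x of slug_2 in the frame of nest between 0.01 and 0.068 m and y of slug_2 in the frame of nest between -0.006 and 0.006 m and z of slug_2 in the frame of nest between 0.041 and 0.049 m and angle between slug_2's own z axis and vertical below 0.08 rad and linear speed of each of slug_2, slug_1 below 0.02 m/s and angle between slug_1's own z axis and vertical below 0.2 rad and (distance between slug_1 and pan_left below 0.014 m or distance between slug_1 and pan_right below 0.014 m) and contact force between slug_1 and balance below 2.8 N)) and value of joint tongue below 0.05 rad and contact force between the fingers and anything else below 0.3 N); the robot touches nothing.
It fails at once if a slug pushed on the nest with more than 25 N (contact force between any of slug_1, slug_2 and nest above 25 N).
It fails at once if a slug tipped over (angle between any of slug_1, slug_2's own z axis and vertical above 0.7 rad).
It fails at once if a bystander moved by more than 30 mm (distance of any of probe, wrench, screwdriver, jar, puck from where it was at the start of the episode above 0.03 m).
It also fails if it takes over 72 s, if anything falls off the work surface, if the arm or the gripper's body presses on something with over 40 N, if the wrist force passes 120 N, or if a joint passes its speed limit or range.

## Working session

There is one attempt and no reset: what is moved stays moved. The work goes in short steps, Python scripts to look and compute and a tool call to move; the robot and the scene stay as the last step left them, time stands still between calls to the robot, and variables do not carry over. Pictures are saved under pics/ and viewed, about 8 in all and at most 12, crops included, and the job is handed in when it is done.

Besides the shell and the picture viewer there is one more tool, called after "Request:" as name(argument=value, ...), one argument or row to a line, values as JSON. jog_arm: Moves the arm, as the interface text tells. Its arguments: {"type":"object","properties":{"fingers":{"type":"array","items":{"type":"number"}},"slide":{"type":"array","items":{"type":"array","items":{"type":"number"}}},"angular":{"type":"array","items":{"type":"array","items":{"type":"number"}}}},"required":["fingers","slide","angular"]}

```bash
mkdir -p pics; python3 - <<'E'
from rig import r,get_image
import cv2,numpy as np
print(r.get_obs(), r.grasp_offset)
for n in ("top","side"):
    d=get_image(n); cv2.imwrite(f"pics/{n}0.png",d["frame"]); np.savez(f"pics/{n}0.npz",**d)
    print(n,d["K"].tolist(),d["D"],d["world_from_camera"].round(3).tolist())
E
```

```text
{'clock': 0.0, 'joint_positions': array([ 1.07228791e+00,  3.08988729e-01,  1.63518708e+00, -1.23276738e-06,
        1.19966504e+00, -6.97236348e-02]), 'qvel': array([-8.18024828e-04, -4.89692347e-05, -4.47925930e-04, -4.62335224e-04,
        6.49778233e-04, -4.01243152e-04]), 'joint_torque': array([-7.03739734e-04, -4.15259099e+01, -2.76660061e+01,  2.98601357e-06,
        1.03071757e-02, -3.40724824e-06]), 'eef_pos': array([259.47863583, 567.64221535, 205.85699666]), 'tcp_rot': array([-1.54667407,  0.33689626, -0.33590157]), 'ft_force': array([ 0.20720386, -0.30410867,  1.08466288]), 'torque': array([ 0.00101014, -0.06915136, -0.0336914 ]), 'gripper_width': 85.20121818152126} -18.700000000000003
top [[445.2036257727223, 0.0, 279.56472600207394], [0.0, 445.2036257727223, 206.07488467616758], [0.0, 0.0, 1.0]] [-0.04341592  0.          0.          0.          0.        ] [[0.013, -0.992, 0.126, 391.908], [-1.0, -0.014, -0.006, 57.839], [0.008, -0.126, -0.992, 1305.497], [0.0, 0.0, 0.0, 1.0]]
side [[395.62946667522124, 0.0, 283.22342626884733], [0.0, 395.62946667522124, 208.1036940304407], [0.0, 0.0, 1.0]] [-0.0523626  0.         0.         0.         0.       ] [[0.916, -0.264, 0.303, 256.105], [-0.401, -0.568, 0.719, -553.739], [-0.018, -0.78, -0.626, 654.527], [0.0, 0.0, 0.0, 1.0]]
```

View pics/top0.png

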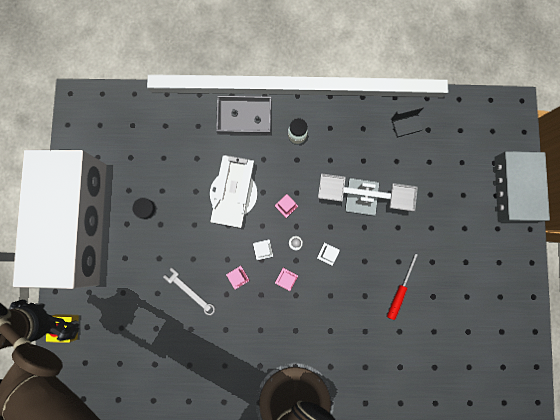

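View pics/side0.png

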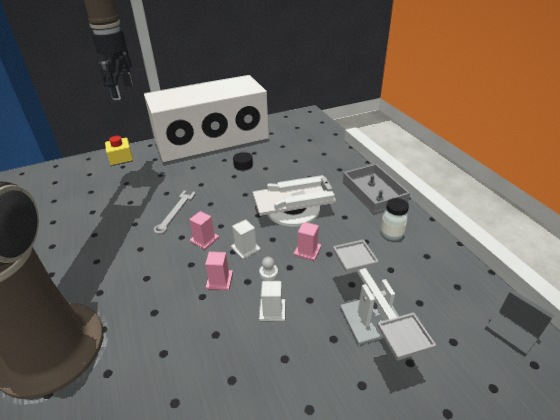

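Top picture: white slugs at (262,250) and (328,254), pink decoys at (286,205), (237,278), (287,279), probe at (295,243), pans at (333,186) and (403,197), nest around (233,190). The side view agrees: white slugs at (244,238) and (271,300). Next I'll take enlarged crops and 3D measurements.

```bash
cat > h.py <<'E'
import numpy as np,cv2
def cloud(d):
    """world xyz for every pixel (HxWx3), NaN without depth"""
    h,w=d["depth"].shape
    u,v=np.meshgrid(np.arange(w),np.arange(h))
    p=cv2.undistortPoints(np.stack([u,v],-1).reshape(-1,1,2).astype(np.float64),d["K"],d["D"]).reshape(h,w,2)
    z=np.where(d["depth"]>0,d["depth"],np.nan)
    c=np.dstack([p[...,0]*z,p[...,1]*z,z]); T=d["world_from_camera"]
    return c@T[:3,:3].T+T[:3,3]
def pix(d,P):
    T=np.linalg.inv(d["world_from_camera"]); c=np.atleast_2d(P)@T[:3,:3].T+T[:3,3]
    return cv2.projectPoints(c,np.zeros(3),np.zeros(3),d["K"],d["D"])[0].reshape(-1,2)
def rect(P):
    """min-area rectangle: centre, sides, angle deg"""
    c,s,a=cv2.minAreaRect(P[:,:2].astype(np.float32)); return np.round(c,1),np.round(s,1),round(a,1)
E
python3 - <<'E'
from h import *
t=dict(np.load("pics/top0.npz")); s=dict(np.load("pics/side0.npz"))
a=cv2.resize(t["frame"][145:270,200:430],None,fx=3.4,fy=3.4,interpolation=cv2.INTER_CUBIC)
b=cv2.resize(s["frame"][160:350,230:440],None,fx=2.8,fy=2.8,interpolation=cv2.INTER_CUBIC)
cv2.imwrite("pics/c1.png",a); cv2.imwrite("pics/c2.png",b)
for n,d,L in (("top",t,[(262,250),(328,254),(286,205),(295,243),(333,186),(403,197),(225,215),(240,165)]),("side",s,[(244,230),(271,290),(355,256),(405,333),(268,266),(262,203)])):
    W=cloud(d)
    for u,v in L: print(n,u,v,W[v,u].round(0))
W=cloud(t)
for n,(u0,u1,v0,v1) in dict(A=(248,276,236,264),B=(314,342,240,268)).items():
    w=W[v0:v1,u0:u1].reshape(-1,3); f=t["frame"][v0:v1,u0:u1].reshape(-1,3).astype(int)
    top=w[(w[:,2]>64)&(w[:,2]<80)]; print(n,rect(top),np.median(top[:,2]).round(1),len(top))
    al=w[(w[:,2]>4)&(w[:,2]<80)]; print(n,rect(al),len(al))
for n,(u0,u1,v0,v1) in dict(L=(316,348,172,204),R=(386,420,180,214)).items():
    w=W[v0:v1,u0:u1].reshape(-1,3); al=w[(w[:,2]>50)]; print(n,rect(al),np.percentile(al[:,2],[5,25,50,75,95]).round(1))
    # plane tilt
    A=np.c_[al[:,:2]-al[:,:2].mean(0),np.ones(len(al))]; print(np.linalg.lstsq(A,al[:,2],rcond=None)[0].round(3))
w=W[145:235,200:265].reshape(-1,3); pl=w[(w[:,2]>35)&(w[:,2]<80)]; print("nest",rect(pl),np.percentile(pl[:,2],[5,25,50,75,95]).round(1))
E
```

```text
top 262 250 [426.  97.  68.]
top 328 254 [418. -86.  70.]
top 286 205 [553.  32.  69.]
top 295 243 [448.   5.  49.]
top 333 186 [607. -99.  81.]
top 403 197 [ 577. -293.   89.]
top 225 215 [525. 204.  47.]
top 240 165 [671. 166.  45.]
side 244 230 [429.  85.  69.]
side 271 290 [419. -98.  70.]
side 355 256 [603. -96.  81.]
side 405 333 [ 580. -288.   88.]
side 268 266 [446. -11.  39.]
side 262 203 [511. 188.  45.]
A (array([428.8,  97.1]), array([35.8, 35.7]), 13.5) 70.5 171
A (array([429.9,  99.4]), array([76.5, 74.2]), 3.6) 323
B (array([419. , -92.6]), array([36.1, 36. ]), 65.0) 69.9 173
B (array([419.1, -91.8]), array([75.4, 79.5]), 0.6) 329
L (array([600.4, -99.6]), array([81.5, 69.1]), 82.5) [75.6 78.  80.3 82.6 87.5]
[-6.0000e-03 -2.6000e-02  8.0651e+01]
R (array([ 576.4, -286.3]), array([82. , 69.3]), 82.9) [83.8 86.9 88.8 91.1 96. ]
[-1.5000e-02 -4.8000e-02  8.9199e+01]
nest (array([594.3, 186.9]), array([ 91.3, 197.9]), 80.3) [41.3 44.4 47.6 60.3 64.9]
```

View pics/c1.png

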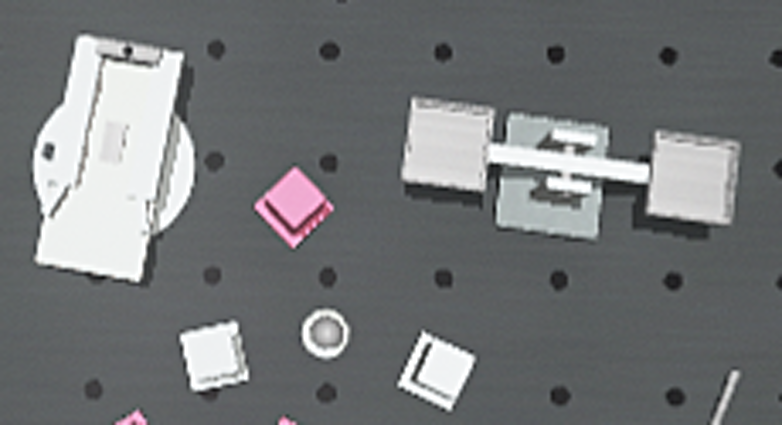

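View pics/c2.png

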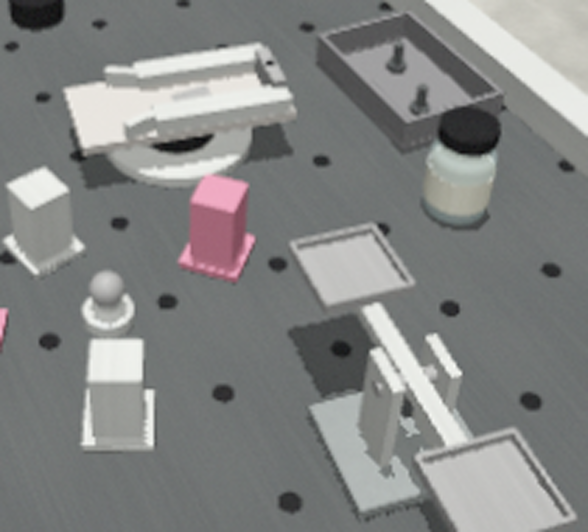

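The crops confirm the choice: both white slugs, the nest with its apron towards the robot and the stop at the far end, and empty pans. Now I'll cross-check with the side camera and plan the first reach.

```bash
cat >> h.py <<'E'
from scipy.spatial.transform import Rotation as R
def Rt(yaw,tilt=0):
    """tool down, jaw axis (tool z) at yaw deg; tilt deg about tool x"""
    a=np.deg2rad(yaw); z=np.array([np.cos(a),np.sin(a),0]); y=np.array([0,0,-1.])
    return R.from_matrix(np.c_[np.cross(y,z),y,z])*R.from_euler('x',tilt,degrees=True)
def plan(o,P,yaw=None,tilt=0,start=None):
    """turn (deg, tool axes), then slide (cm, tool axes after the turn); returns the new pose to chain"""
    p,q=start or (np.array(o["eef_pos"]),R.from_rotvec(o["tcp_rot"]))
    t=q if yaw is None else Rt(yaw,tilt)
    print("turn",(q.inv()*t).as_rotvec(degrees=True).round(2),"slide",(t.inv().apply(np.array(P)-p)/10).round(2))
    return np.array(P,float),t
def state(o):
    m=R.from_rotvec(o["tcp_rot"]).as_matrix(); print("t",round(o["clock"],2),"tcp",o["eef_pos"].round(1),"yaw",np.rad2deg(np.arctan2(m[1,2],m[0,2])).round(2),"y",m[:,1].round(3),"F",o["ft_force"].round(2),"w",round(o["gripper_width"],1))
E
python3 - <<'E'
from h import *
from rig import r
s=dict(np.load("pics/side0.npz"));t=dict(np.load("pics/top0.npz"));W=cloud(s)
def reg(W,c,h,z0,z1):
    w=W.reshape(-1,3); return w[(abs(w[:,0]-c[0])<h)&(abs(w[:,1]-c[1])<h)&(w[:,2]>z0)&(w[:,2]<z1)]
for n,c in dict(A=(429,97),B=(419,-93)).items():
    for W in (cloud(t),cloud(s)):
        P=reg(W,c,32,66.5,75); print(n,rect(P),P.mean(0).round(1))
for n,c in dict(L=(600,-99.6),R=(576.4,-286.3)).items():
    for W in (cloud(t),cloud(s)):
        P=reg(W,c,50,60,110);P=P[np.linalg.norm(P[:,:2]-c,axis=1)<60]; print(n,rect(P),np.median(P,0).round(1))
for W in (cloud(t),cloud(s)):
    w=W.reshape(-1,3); m=(w[:,2]>40)&(w[:,2]<68)&(abs(w[:,0]-594)<125)&(w[:,1]>120)&(w[:,1]<260); print("nest",rect(w[m]))
o=r.get_obs(); state(o)
st=plan(o,(429,97,160),103.5); plan(o,(429,97,160),-76.5)
E
```

```text
A (array([428.8,  97.1]), array([35.8, 35.7]), 13.5) [429.1  97.2  70.4]
A (array([431.8,  95.4]), array([36.4, 39.2]), 14.3) [430.9  94.4  68.7]
B (array([419. , -92.6]), array([36.1, 36. ]), 65.0) [418.5 -92.3  70. ]
B (array([420.5, -93.6]), array([36.8, 35.4]), 65.6) [420.5 -94.6  70. ]
L (array([ 599.8, -104.6]), array([91.5, 69.1]), 82.5) [599.7 -96.   80.2]
L (array([ 601.9, -104.5]), array([91.6, 69.1]), 82.0) [600.9 -98.8  80. ]
R (array([ 577. , -281.7]), array([91.3, 69.3]), 82.9) [ 576.9 -289.3   88.7]
R (array([ 578.4, -281.4]), array([91.7, 70.3]), 82.3) [ 578.  -292.5   88.3]
nest (array([594. , 186.6]), array([ 91.3, 197.7]), 80.5)
nest (array([596., 185.]), array([ 94.9, 197.3]), 80.0)
t 0.1 tcp [259.5 567.7 206. ] yaw 65.43 y [-0.001 -0.002 -1.   ] F [ 0.25 -0.92  0.05] w 85.7
turn [  0.11 -38.07  -0.05] slide [  5.49   4.6  -49.73]
turn [6.0000e-02 1.4193e+02 1.4000e-01] slide [-5.49  4.6  49.73]
```

Request:
jog_arm(
  fingers=[1,1,1,1,1],
  slide=[
    [0,0,0],
    [0,0,0],
    [0,0,0],
    [0,0,0],
    [0,0,0],
  ],
  angular=[
    [0,-7.6,0],
    [0,-7.6,0],
    [0,-7.6,0],
    [0,-7.6,0],
    [0,-7.6,0],
  ],
)

```text
clock: 0.6
eef_pos: [259.6, 568.0, 206.3]
tcp_rot: [-1.564, -0.188, 0.189]
ft_force: [-0.2, -0.4, 0.3]
gripper_width: 85.3
```

Request:
jog_arm(
  fingers=[1,1,1,1,1],
  slide=[
    [0.45,0.3,-4.1],
    [0.45,0.3,-4.1],
    [0.45,0.3,-4.1],
    [0.45,0.3,-4.1],
    [0.45,0.3,-4.1],
  ],
  angular=[
    [0,0,0],
    [0,0,0],
    [0,0,0],
    [0,0,0],
    [0,0,0],
  ],
)

```text
clock: 1.1
eef_pos: [329.3, 372.4, 191.4]
tcp_rot: [-1.564, -0.184, 0.185]
ft_force: [-0.2, 0.4, 0.1]
gripper_width: 85.7
```

Request:
jog_arm(
  fingers=[1,1,1,1,1],
  slide=[
    [0.45,0.3,-4.1],
    [0.45,0.3,-4.1],
    [0.45,0.3,-4.1],
    [0.45,0.3,-4.1],
    [0.45,0.3,-4.1],
  ],
  angular=[
    [0,0,0],
    [0,0,0],
    [0,0,0],
    [0,0,0],
    [0,0,0],
  ],
)

```text
clock: 1.6
eef_pos: [398.8, 178.4, 176.8]
tcp_rot: [-1.563, -0.184, 0.184]
ft_force: [0.4, -0.2, 0.4]
gripper_width: 85.5
```

Request:
jog_arm(
  fingers=[1,1,1,1],
  slide=[
    [0.45,0.3,-4.1],
    [0.45,0.3,-4.1],
    [0,0,0],
    [0,0,0],
  ],
  angular=[
    [0,0,0],
    [0,0,0],
    [0,0,0],
    [0,0,0],
  ],
)

```text
clock: 2.0
eef_pos: [426.4, 101.7, 170.7]
tcp_rot: [-1.563, -0.181, 0.183]
ft_force: [0.1, 0.2, 0.3]
gripper_width: 85.7
```

```bash
python3 - <<'E'
from h import *
from rig import r,get_image
d=get_image("wrist"); cv2.imwrite("pics/w1.png",d["frame"]); np.savez("pics/w1.npz",**d)
o=r.get_obs(); state(o); W=cloud(d); w=W.reshape(-1,3)
m=(w[:,2]>66)&(w[:,2]<75)&(np.linalg.norm(w[:,:2]-[430,96],axis=1)<35)
print(d["world_from_camera"].round(2).tolist()); print(rect(w[m]) if m.sum()>5 else 0,w[m].mean(0),m.sum())
plan(o,(430,96.2,31),103.8)
E
```

```text
t 2.05 tcp [426.2 102.5 170.8] yaw 103.37 y [-0.001  0.    -1.   ] F [-0.04  0.04 -0.5 ] w 85.5
[[-0.23, 0.93, 0.29, 350.21], [0.97, 0.22, 0.07, 84.77], [-0.0, 0.3, -0.95, 337.29], [0.0, 0.0, 0.0, 1.0]]
(array([428.6,  96.7]), array([36.3, 35.9]), 13.6) [428.00905297  96.64951945  69.77891694] 2235
turn [-0.04 -0.43 -0.05] slide [ 0.22 13.98 -0.71]
```

View pics/w1.png

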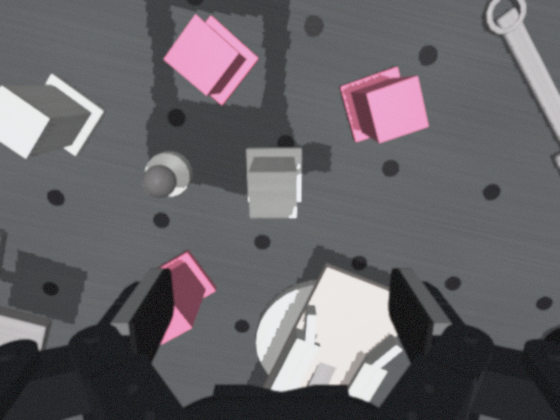

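The wrist view shows slug A at (273,183), the probe at (165,175) and slug B at (50,115). All three cameras put A at about (429, 96.6). Grasping A now.

Request:
jog_arm(
  fingers=[1,1,1,1,1],
  slide=[
    [0.15,0,-0.64],
    [0,3.6,0],
    [0,3.6,0],
    [0,3.6,0],
    [0,3.5,0],
  ],
  angular=[
    [0,-0.3,0],
    [0,0,0],
    [0,0,0],
    [0,0,0],
    [0,0,0],
  ],
)

```text
clock: 2.55
eef_pos: [429.7, 97.7, 27.1]
tcp_rot: [-1.562, -0.191, 0.19]
ft_force: [0.4, 0.2, -0.8]
gripper_width: 85.5
```

Request:
jog_arm(
  fingers=[1,0,0,0,0],
  slide=[
    [0,0,0],
    [0,0,0],
    [0,0,0],
    [0,0,0],
    [0,0,0],
  ],
  angular=[
    [0,0,0],
    [0,0,0],
    [0,0,0],
    [0,0,0],
    [0,0,0],
  ],
)

```text
clock: 3.05
eef_pos: [432.0, 96.8, 30.3]
tcp_rot: [-1.563, -0.192, 0.185]
ft_force: [0.3, -1.3, 3.9]
gripper_width: 34.6
```

Request:
jog_arm(
  fingers=[0,0,0,0,0],
  slide=[
    [0,0,0],
    [0,0,0],
    [0,0,0],
    [0,0,0],
    [0,0,0],
  ],
  angular=[
    [0,0,0],
    [0,0,0],
    [0,0,0],
    [0,0,0],
    [0,0,0],
  ],
)

```text
clock: 3.55
eef_pos: [432.0, 96.8, 30.3]
tcp_rot: [-1.563, -0.192, 0.184]
ft_force: [0.4, 0.3, 6.8]
gripper_width: 34.6
```

Request:
jog_arm(
  fingers=[0,0,0,0,0],
  slide=[
    [0,-0.5,0],
    [0,-1.5,0],
    [0,0,0],
    [0,0,0],
    [0,0,0],
  ],
  angular=[
    [0,0,0],
    [0,0,0],
    [0,0,0],
    [0,0,0],
    [0,0,0],
  ],
)

```text
clock: 4.05
eef_pos: [428.8, 96.4, 47.5]
tcp_rot: [-1.563, -0.187, 0.189]
ft_force: [0.6, -0.3, -4.0]
gripper_width: 34.7
```

```bash
python3 - <<'E'
from h import *
from rig import r,get_image
for i in range(3):
    d=get_image("side"); state(r.get_obs())
d2=get_image("wrist");W=cloud(d2); 
a=cv2.resize(d["frame"][150:310,180:340],(560,560),interpolation=cv2.INTER_CUBIC)
b=cv2.resize(d2["frame"][200:420,140:420],(700,550)); b=b[:, :240*3//3*3] 
cv2.imwrite("pics/g1.png",a)
np.savez("pics/sg1.npz",**d)
w=cloud(d).reshape(-1,3); m=(w[:,2]>60)&(w[:,2]<105)&(np.linalg.norm(w[:,:2]-[430,96],axis=1)<60); print(m.sum())
E
```

```text
t 4.1 tcp [428.8  96.4  47.4] yaw 103.73 y [-0.002 -0.    -1.   ] F [-0.1   0.14 -4.45] w 34.3
t 4.15 tcp [428.8  96.4  47.4] yaw 103.73 y [-0.002 -0.    -1.   ] F [-0.22  0.56 -4.59] w 34.6
t 4.2 tcp [428.9  96.4  47.4] yaw 103.73 y [-0.001 -0.    -1.   ] F [-0.62  0.15 -3.61] w 34.9
357
```

View pics/g1.png

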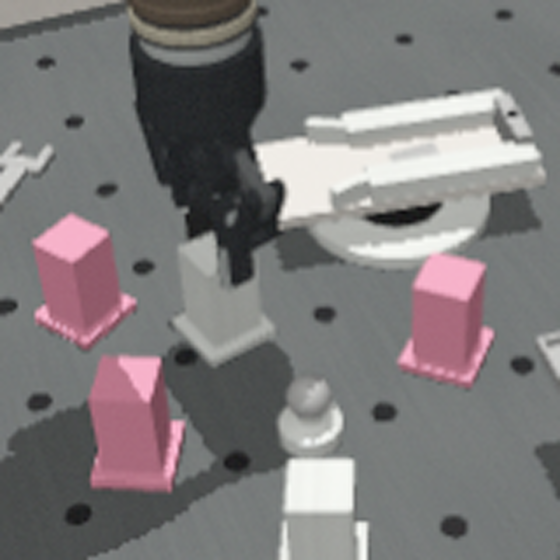

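Slug A is held upright and weighs about 4.2 N, so it is probably the heavy one. Before placing it, I'll measure its offset in the hand with the wrist camera.

```bash
python3 - <<'E'
from h import *
from rig import r,get_image
d=get_image("wrist"); W=cloud(d); o=r.get_obs(); q=R.from_rotvec(o["tcp_rot"])
w=W.reshape(-1,3); L=q.inv().apply(w-o["eef_pos"])   # tool frame
m=(abs(L[:,2])<12)&(L[:,1]>-45)&(L[:,1]<34)&(abs(L[:,0])<40)
L=L[m]; print(len(L))
h,e=np.histogram(L[:,0],bins=np.arange(-40,41,2)); print([(int(a),int(b)) for a,b in zip(e,h) if b])
for y0 in range(-45,34,6):
    k=(L[:,1]>=y0)&(L[:,1]<y0+6)
    if k.sum(): print(y0,k.sum(),np.median(L[k],0).round(1),np.percentile(L[k,0],[5,95]).round(1))
S=plan(o,(o["eef_pos"][0],o["eef_pos"][1],200),None)
S=plan(o,(602.1,-94.1,200),82.6,start=S)
E
```

```text
8379
[(-30, 72), (-28, 231), (-26, 157), (-24, 168), (-22, 2843), (-20, 310), (-18, 307), (-16, 295), (-14, 302), (-12, 299), (-10, 293), (-8, 271), (-6, 292), (-4, 286), (-2, 276), (0, 264), (2, 273), (4, 261), (6, 263), (8, 265), (10, 261), (12, 257), (14, 133)]
-45 3710 [ -4.5 -39.6  -0.1] [-19.6  12.7]
-39 1744 [ -7.4 -38.7   0.3] [-21.   13.2]
-33 361 [-20.8 -30.2   0.3] [-21.3 -20.4]
-27 326 [-20.8 -24.2  -0.4] [-21.3 -20.4]
-21 277 [-20.8 -17.9   0.2] [-21.2 -20.5]
-15 259 [-20.9 -12.1   0.2] [-21.2 -20.5]
-9 228 [-20.9  -6.    0.2] [-21.2 -20.6]
-3 207 [-20.9   0.1  -0.4] [-21.2 -20.5]
3 183 [-20.9   5.9   0.1] [-21.3 -20.6]
9 181 [-20.9  12.   -0.4] [-21.2 -20.6]
15 159 [-21.   18.1   0. ] [-21.4 -20.6]
21 700 [-24.8  22.6   0. ] [-28.1 -21. ]
27 44 [-28.   27.8  -0.3] [-28.2 -27.7]
turn [0. 0. 0.] slide [ -0.02 -15.24   0.  ]
turn [ 0.   21.13 -0.06] slide [ 19.6    0.   -16.67]
```

Request:
jog_arm(
  fingers=[0,0,0,0,0],
  slide=[
    [0,-3.8,0],
    [0,-3.8,0],
    [0,-3.8,0],
    [0,-3.8,0],
    [0,0,0],
  ],
  angular=[
    [0,0,0],
    [0,0,0],
    [0,0,0],
    [0,7,0],
    [0,7,0],
  ],
)

```text
clock: 4.8
eef_pos: [434.5, 97.2, 206.1]
tcp_rot: [-1.569, -0.002, -0.018]
ft_force: [1.2, 0.5, -2.9]
gripper_width: 34.8
```

Request:
jog_arm(
  fingers=[0,0,0,0,0],
  slide=[
    [0,0,0],
    [3.32,0,-2.78],
    [3.32,0,-2.78],
    [3.32,0,-2.78],
    [3.32,0,-2.78],
  ],
  angular=[
    [0,7.1,0],
    [0,0,0],
    [0,0,0],
    [0,0,0],
    [0,0,0],
  ],
)

```text
clock: 5.3
eef_pos: [547.6, -31.9, 199.5]
tcp_rot: [-1.568, 0.102, -0.1]
ft_force: [0.1, 0.1, -3.7]
gripper_width: 34.6
```

Request:
jog_arm(
  fingers=[0,0,0,0],
  slide=[
    [3.32,0,-2.78],
    [3.32,0,-2.78],
    [0,0,0],
    [0,0,0],
  ],
  angular=[
    [0,0,0],
    [0,0,0],
    [0,0,0],
    [0,0,0],
  ],
)

```text
clock: 5.7
eef_pos: [605.3, -95.0, 198.6]
tcp_rot: [-1.567, 0.105, -0.1]
ft_force: [-0.5, 0.9, -3.9]
gripper_width: 34.6
```

```bash
python3 - <<'E'
from h import *
from rig import r,get_image
d=get_image("side"); o=r.get_obs(); state(o)
u=np.array([0.1288,0.9917]); v=np.array([.9917,-.1288]); c=np.array([589.2,-193.3])
for n,d in (("side",d),("top",get_image("top"))):
    w=cloud(d).reshape(-1,3); a=(w[:,:2]-c)@u; b=(w[:,:2]-c)@v
    for s in (1,-1):
        k=(s*a>60)&(s*a<140)&(abs(b)<42)&(w[:,2]>55)&(w[:,2]<108)
        f=(s*a>75)&(s*a<125)&(abs(b)<24)&(w[:,2]>55)&(w[:,2]<108)
        print(n,s,k.sum(),"along",np.percentile(a[k],[.5,99.5]).round(1),"across",np.percentile(b[k],[.5,99.5]).round(1),"floor z",np.median(w[f,2]).round(1) if f.sum() else None)
S=plan(o,(605,-94.5,200),82.6)
E
```

```text
t 5.75 tcp [604.6 -94.1 198.7] yaw 82.59 y [-0.003  0.001 -1.   ] F [-0.37  0.03 -3.05] w 34.4
side 1 948 along [ 61.  134.2] across [-32.9  34.6] floor z 79.4
side -1 1693 along [-134.4  -65.8] across [-34.1  34.5] floor z 88.0
top 1 68 along [ 60.9 135. ] across [-34.8  27.7] floor z 80.2
top -1 590 along [-133.2  -66.2] across [-34.8  33.4] floor z 88.1
turn [-0.05 -0.01 -0.19] slide [ 0.04 -0.13 -0.03]
```

Request:
jog_arm(
  fingers=[0,0,0,0,0],
  slide=[
    [0,3.0,0],
    [0,3.0,0],
    [0,2.3,0],
    [0,0.3,0],
    [0,0.2,0],
  ],
  angular=[
    [0,0,0],
    [0,0,0],
    [0,0,0],
    [0,0,0],
    [0,0,0],
  ],
)

```text
clock: 6.3
eef_pos: [605.1, -93.4, 112.0]
tcp_rot: [-1.568, 0.101, -0.099]
ft_force: [0.4, -0.9, -4.0]
gripper_width: 34.5
```

Request:
jog_arm(
  fingers=[0,0,0,0,0],
  slide=[
    [0,0.2,0],
    [0,0.15,0],
    [0,0.15,0],
    [0,0,0],
    [0,0,0],
  ],
  angular=[
    [0,0,0],
    [0,0,0],
    [0,0,0],
    [0,0,0],
    [0,0,0],
  ],
)

```text
clock: 6.8
eef_pos: [606.3, -94.6, 107.6]
tcp_rot: [-1.569, 0.1, -0.102]
ft_force: [0.6, -0.1, -3.9]
gripper_width: 34.5
```

Request:
jog_arm(
  fingers=[0,0,0,0,0],
  slide=[
    [0,0.15,0],
    [0,0.15,0],
    [0,0,0],
    [0,0,0],
    [0,0,0],
  ],
  angular=[
    [0,0,0],
    [0,0,0],
    [0,0,0],
    [0,0,0],
    [0,0,0],
  ],
)

```text
clock: 7.3
eef_pos: [606.5, -94.6, 105.8]
tcp_rot: [-1.569, 0.1, -0.102]
ft_force: [-1.6, 0.8, 5.8]
gripper_width: 34.7
```

```bash
cat > pan.py <<'E'
from h import *
from rig import r,get_image
u=np.array([0.1288,0.9917]); v=np.array([.9917,-.1288]); c=np.array([589.2,-193.3])
state(r.get_obs())
for n in ("side","top"):
    d=get_image(n); w=cloud(d).reshape(-1,3); a=(w[:,:2]-c)@u; b=(w[:,:2]-c)@v
    print(n,"beam z +-50:",[np.median(w[(abs(a-s*50)<12)&(abs(b)<6)&(w[:,2]>40)&(w[:,2]<110),2]).round(1) for s in (1,-1)])
    for s in (1,-1):
        f=(abs(s*a-100)<28)&(abs(b)<28)&(w[:,2]>55)&(w[:,2]<110); k=(abs(s*a-100)<36)&(abs(b)<36)&(w[:,2]>130)&(w[:,2]<172)
        print(n,s,f.sum(),"floor z",np.median(w[f,2]).round(1) if f.sum() else None,"slug top",k.sum(),rect(w[k]) if k.sum()>20 else "",
          "bal frame",(np.median(a[k]).round(1),np.median(b[k]).round(1)) if k.sum() else "",np.median(w[k,2]).round(1) if k.sum() else "")
E
python3 pan.py
```

```text
t 7.3 tcp [606.5 -94.6 105.8] yaw 82.63 y [ 0.001 -0.    -1.   ] F [-1.59  0.78  5.82] w 34.7
side beam z +-50: [np.float64(75.6), np.float64(85.3)]
side 1 471 floor z 84.2 slug top 432 (array([604.9, -99.2]), array([56.9, 36.1]), 83.3) bal frame (np.float64(96.8), np.float64(-3.1)) 144.7
side -1 870 floor z 94.9 slug top 0  bal frame  
top beam z +-50: [np.float64(76.2), np.float64(86.4)]
top 1 2 floor z 76.4 slug top 31 (array([587.2, -96. ]), array([26.4,  8. ]), 73.9) bal frame (np.float64(99.4), np.float64(-15.1)) 144.9
top -1 414 floor z 95.1 slug top 0  bal frame
```

Request:
jog_arm(
  fingers=[1,1,1,1,1],
  slide=[
    [0,-0.1,0],
    [0,0,0],
    [0,0,0],
    [0,0,0],
    [0,-0.5,0],
  ],
  angular=[
    [0,0,0],
    [0,0,0],
    [0,0,0],
    [0,0,0],
    [0,0,0],
  ],
)

```text
clock: 7.9
eef_pos: [605.0, -94.3, 109.2]
tcp_rot: [-1.568, 0.103, -0.099]
ft_force: [-0.6, 0.3, 0.4]
gripper_width: 85.6
```

Request:
jog_arm(
  fingers=[1,1,1,1],
  slide=[
    [0,-3,0],
    [0,-4,0],
    [0,-3,0],
    [0,0,0],
  ],
  angular=[
    [0,0,0],
    [0,0,0],
    [0,0,0],
    [0,0,0],
  ],
)

```text
clock: 8.3
eef_pos: [610.0, -95.4, 216.8]
tcp_rot: [-1.57, 0.092, -0.11]
ft_force: [0.8, -0.7, 0.9]
gripper_width: 85.7
```

```bash
python3 pan.py; python3 - <<'E'
from h import *
from rig import r
o=r.get_obs(); plan(o,(419.3,-92.8,150),65.2)
E
```

```text
t 8.3 tcp [610.  -95.4 216.8] yaw 82.63 y [ 0.012 -0.003 -1.   ] F [ 0.79 -0.72  0.92] w 85.7
side beam z +-50: [np.float64(75.4), np.float64(85.2)]
side 1 489 floor z 84.3 slug top 335 (array([606.4, -88.9]), array([39.8, 37.3]), 82.0) bal frame (np.float64(100.1), np.float64(1.3)) 140.3
side -1 874 floor z 94.9 slug top 0  bal frame  
top beam z +-50: [np.float64(75.1), np.float64(nan)]
top 1 60 floor z 81.5 slug top 48 (array([602.3, -98.9]), array([ 9.8, 35.7]), 87.5) bal frame (np.float64(94.3), np.float64(1.1)) 143.1
top -1 399 floor z 94.8 slug top 0  bal frame  
turn [-1.000e-02  1.743e+01  1.400e-01] slide [-17.07   6.14  -7.69]
  return _methods._mean(a, axis=axis, dtype=dtype,
  ret = ret.dtype.type(ret / rcount)
```

Request:
jog_arm(
  fingers=[1,1,1],
  slide=[
    [0,0,0],
    [0,0,0],
    [0,0,0],
  ],
  angular=[
    [0,5.8,0],
    [0,5.8,0],
    [0,5.8,0],
  ],
)

```text
clock: 8.7
eef_pos: [604.1, -94.1, 207.6]
tcp_rot: [-1.544, 0.346, -0.339]
ft_force: [0.5, -0.3, 0.5]
gripper_width: 85.5
```

Request:
jog_arm(
  fingers=[1,1,1,1,1],
  slide=[
    [-4.2,1.2,-1.9],
    [-4.2,1.2,-1.9],
    [-4.2,1.2,-1.9],
    [-4.0,2.0,-1.9],
    [0,0,0],
  ],
  angular=[
    [0,0,0],
    [0,0,0],
    [0,0,0],
    [0,0,0],
    [0,0,0],
  ],
)

```text
clock: 9.2
eef_pos: [408.4, -89.9, 145.3]
tcp_rot: [-1.542, 0.359, -0.321]
ft_force: [-0.7, 0.8, 0.2]
gripper_width: 85.2
```

Request:
jog_arm(
  fingers=[1],
  slide=[
    [0,0,0],
  ],
  angular=[
    [0,0,0],
  ],
)

```text
clock: 9.3
eef_pos: [419.5, -92.9, 151.2]
tcp_rot: [-1.543, 0.344, -0.335]
ft_force: [0.3, -0.2, 0.6]
gripper_width: 85.4
```

```bash
python3 - <<'E'
from h import *
from rig import r,get_image
d=get_image("wrist"); o=r.get_obs(); state(o); w=cloud(d).reshape(-1,3)
m=(w[:,2]>66)&(w[:,2]<75)&(np.linalg.norm(w[:,:2]-[419,-92],axis=1)<35)
c,s,a=rect(w[m]); print(c,s,a,w[m].mean(0).round(1))
plan(o,(c[0],c[1],28),65.2)
E
```

```text
t 9.35 tcp [422.5 -93.7 153.1] yaw 65.21 y [-0.001  0.    -1.   ] F [0.4  0.02 0.44] w 85.1
[418.7 -92.9] [35.9 36.5] 65.4 [418.  -92.6  69.8]
turn [ 0.01  0.01 -0.08] slide [-0.38 12.51 -0.08]
```

Request:
jog_arm(
  fingers=[1,1,1,1,1],
  slide=[
    [-0.38,0,-0.08],
    [0,4.0,0],
    [0,4.0,0],
    [0,4.4,0],
    [0,0,0],
  ],
  angular=[
    [0,0,0],
    [0,0,0],
    [0,0,0],
    [0,0,0],
    [0,0,0],
  ],
)

```text
clock: 9.85
eef_pos: [414.8, -91.3, 25.1]
tcp_rot: [-1.543, 0.349, -0.328]
ft_force: [-1.0, 0.2, -0.8]
gripper_width: 85.2
```

Request:
jog_arm(
  fingers=[1,0,0,0,0],
  slide=[
    [0,0,0],
    [0,0,0],
    [0,0,0],
    [0,0,0],
    [0,0,0],
  ],
  angular=[
    [0,0,0],
    [0,0,0],
    [0,0,0],
    [0,0,0],
    [0,0,0],
  ],
)

```text
clock: 10.35
eef_pos: [421.5, -93.7, 32.2]
tcp_rot: [-1.545, 0.335, -0.343]
ft_force: [0.1, -0.0, 6.2]
gripper_width: 34.7
```

Request:
jog_arm(
  fingers=[0,0,0,0,0],
  slide=[
    [0,0,0],
    [0,-1,0],
    [0,-1,0],
    [0,0,0],
    [0,0,0],
  ],
  angular=[
    [0,0,0],
    [0,0,0],
    [0,0,0],
    [0,0,0],
    [0,0,0],
  ],
)

```text
clock: 10.85
eef_pos: [419.7, -93.1, 50.6]
tcp_rot: [-1.544, 0.338, -0.34]
ft_force: [-0.0, 0.8, -1.7]
gripper_width: 33.9
```

```bash
cat > hold.py <<'E'
from h import *
from rig import r,get_image
d=get_image("wrist"); o=r.get_obs(); state(o); q=R.from_rotvec(o["tcp_rot"])
L=q.inv().apply(cloud(d).reshape(-1,3)-o["eef_pos"])
m=(abs(L[:,2])<12)&(L[:,1]>-33)&(L[:,1]<20)&(abs(L[:,0]+20)<8); L2=L[m]
print("face x",np.median(L2[:,0]).round(2),"pitch mrad",(1000*np.polyfit(L2[:,1],L2[:,0],1)[0]).round(1),"yaw mrad",(1000*np.polyfit(L2[:,2],L2[:,0],1)[0]).round(1))
t=L[(abs(L[:,2])<12)&(abs(L[:,0]+5)<10)&(L[:,1]>-46)&(L[:,1]<-30)]; print("top y",np.median(t[:,1]).round(1),len(t))
E
python3 hold.py
```

```text
t 10.9 tcp [419.3 -93.   50.2] yaw 65.23 y [ 0. -0. -1.] F [ 0.99  0.85 -2.42] w 34.3
face x -20.03 pitch mrad -1.2 yaw mrad 2.8
top y -38.0 2789
```

B weighs about 2.1 N, so it is the light one. Moving it to the raised pan.

Request:
jog_arm(
  fingers=[0,0,0,0,0],
  slide=[
    [0,-3,0],
    [0,-4.5,0],
    [0,-4.5,0],
    [0,-4.5,0],
    [0,0,0],
  ],
  angular=[
    [0,0,0],
    [0,0,0],
    [0,-5.8,0],
    [0,-5.8,0],
    [0,-5.8,0],
  ],
)

```text
clock: 11.4
eef_pos: [424.4, -94.6, 221.8]
tcp_rot: [-1.572, 0.087, -0.108]
ft_force: [1.2, -0.2, -1.6]
gripper_width: 34.3
```

Request:
jog_arm(
  fingers=[0,0,0,0,0],
  slide=[
    [0,0,0],
    [3.05,0,-2.94],
    [3.05,0,-2.94],
    [3.05,0,-2.94],
    [3.05,0,-2.94],
  ],
  angular=[
    [0,0,0],
    [0,0,0],
    [0,0,0],
    [0,0,0],
    [0,0,0],
  ],
)

```text
clock: 11.9
eef_pos: [524.5, -225.7, 212.2]
tcp_rot: [-1.566, 0.107, -0.099]
ft_force: [0.7, 0.3, -1.0]
gripper_width: 34.3
```

Request:
jog_arm(
  fingers=[0,0,0,0,0],
  slide=[
    [3.05,0,-2.94],
    [3.05,0,-2.94],
    [0,0,0],
    [0,0,0],
    [0,0,0],
  ],
  angular=[
    [0,0,0],
    [0,0,0],
    [0,0,0],
    [0,0,0],
    [0,0,0],
  ],
)

```text
clock: 12.4
eef_pos: [576.6, -290.0, 212.7]
tcp_rot: [-1.566, 0.105, -0.098]
ft_force: [0.5, 0.6, -2.2]
gripper_width: 34.4
```

```bash
python3 hold.py; python3 - <<'E'
from h import *
from rig import r
o=r.get_obs(); plan(o,(578.4,-291.8,130),82.6)
E
```

```text
t 12.45 tcp [ 576.9 -290.   213.6] yaw 82.61 y [-0.003  0.002 -1.   ] F [-0.64 -0.   -2.15] w 34.5
face x -20.63 pitch mrad -3.7 yaw mrad 4.5
top y -36.7 2760
turn [-0.09  0.01 -0.18] slide [ 0.17  8.36 -0.16]
```

Request:
jog_arm(
  fingers=[0,0,0,0,0],
  slide=[
    [0.17,3.0,-0.16],
    [0,3.0,0],
    [0,2.0,0],
    [0,0.2,0],
    [0,0,0],
  ],
  angular=[
    [0,0,0],
    [0,0,0],
    [0,0,0],
    [0,0,0],
    [0,0,0],
  ],
)

```text
clock: 12.95
eef_pos: [579.3, -292.3, 133.3]
tcp_rot: [-1.568, 0.101, -0.1]
ft_force: [-0.3, 0.5, -2.6]
gripper_width: 34.4
```

Request:
jog_arm(
  fingers=[0,0,0],
  slide=[
    [0,0.1,0],
    [0,0,0],
    [0,0,0],
  ],
  angular=[
    [0,0,0],
    [0,0,0],
    [0,0,0],
  ],
)

```text
clock: 13.25
eef_pos: [580.5, -293.6, 133.5]
tcp_rot: [-1.569, 0.1, -0.103]
ft_force: [-1.1, -0.2, -2.1]
gripper_width: 34.1
```

```bash
python3 pan.py 2>/dev/null
```

```text
t 13.25 tcp [ 580.5 -293.6  133.5] yaw 82.63 y [ 0.002 -0.001 -1.   ] F [-1.15 -0.21 -2.06] w 34.1
side beam z +-50: [np.float64(75.6), np.float64(85.1)]
side 1 489 floor z 83.9 slug top 337 (array([606.7, -89.1]), array([41. , 37.7]), 81.9) bal frame (np.float64(100.0), np.float64(1.3)) 140.3
side -1 522 floor z 106.5 slug top 794 (array([ 579.9, -294. ]), array([60.4, 38.1]), 81.0) bal frame (np.float64(-104.8), np.float64(-8.1)) 163.8
top beam z +-50: [np.float64(76.2), np.float64(86.9)]
top 1 205 floor z 79.3 slug top 195 (array([603.9, -86.4]), array([36.7, 36.6]), 83.5) bal frame (np.float64(107.8), np.float64(0.1)) 142.5
top -1 123 floor z 96.4 slug top 76 (array([ 567.8, -282.5]), array([35. , 14.5]), 84.3) bal frame (np.float64(-90.9), np.float64(-13.0)) 164.4
```

Request:
jog_arm(
  fingers=[0,0,0,0,0],
  slide=[
    [-0.2,0.1,0.15],
    [0,0.1,0],
    [0,0.1,0],
    [0,0,0],
    [0,0,0],
  ],
  angular=[
    [0,0,0],
    [0,0,0],
    [0,0,0],
    [0,0,0],
    [0,0,0],
  ],
)

```text
clock: 13.85
eef_pos: [577.9, -291.4, 129.4]
tcp_rot: [-1.568, 0.101, -0.101]
ft_force: [-0.9, -0.3, 1.7]
gripper_width: 34.5
```

Request:
jog_arm(
  fingers=[0,1,1,1,1],
  slide=[
    [0,-0.1,0],
    [0,0,0],
    [0,0,0],
    [0,0,0],
    [0,0,0],
  ],
  angular=[
    [0,0,0],
    [0,0,0],
    [0,0,0],
    [0,0,0],
    [0,0,0],
  ],
)

```text
clock: 14.35
eef_pos: [578.2, -291.7, 130.2]
tcp_rot: [-1.569, 0.101, -0.101]
ft_force: [0.1, -0.5, 0.5]
gripper_width: 84.9
```

Request:
jog_arm(
  fingers=[1,1,1,1,1],
  slide=[
    [0,-3,0],
    [0,-4,0],
    [0,-3,0],
    [0,0,0],
    [0,0,0],
  ],
  angular=[
    [0,0,0],
    [0,0,0],
    [0,0,0],
    [0,0,0],
    [0,0,0],
  ],
)

```text
clock: 14.85
eef_pos: [578.6, -291.9, 231.3]
tcp_rot: [-1.57, 0.099, -0.103]
ft_force: [0.2, 0.6, -0.2]
gripper_width: 85.3
```

```bash
python3 pan.py 2>/dev/null; python3 - <<'E'
from rig import get_image
import cv2
d=get_image("side"); cv2.imwrite("pics/b1.png",cv2.resize(d["frame"][220:400,300:460],None,fx=3,fy=3,interpolation=cv2.INTER_CUBIC))
E
```

```text
t 14.85 tcp [ 578.6 -291.9  231.3] yaw 82.63 y [ 0.002 -0.001 -1.   ] F [ 0.24  0.62 -0.16] w 85.3
side beam z +-50: [np.float64(75.6), np.float64(85.0)]
side 1 495 floor z 84.5 slug top 333 (array([606.5, -88.4]), array([40.7, 36.9]), 81.5) bal frame (np.float64(99.7), np.float64(1.7)) 140.4
side -1 523 floor z 103.2 slug top 928 (array([ 578.1, -286. ]), array([40.3, 37. ]), 81.5) bal frame (np.float64(-100.8), np.float64(-4.4)) 160.9
top beam z +-50: [np.float64(75.3), np.float64(87.8)]
top 1 209 floor z 79.7 slug top 194 (array([604.6, -86.7]), array([36.5, 37.1]), 83.0) bal frame (np.float64(108.0), np.float64(0.4)) 142.1
top -1 164 floor z 100.4 slug top 238 (array([ 575.8, -285.2]), array([38.5, 35.9]), 84.7) bal frame (np.float64(-91.3), np.float64(-4.0)) 163.9
```

View pics/b1.png

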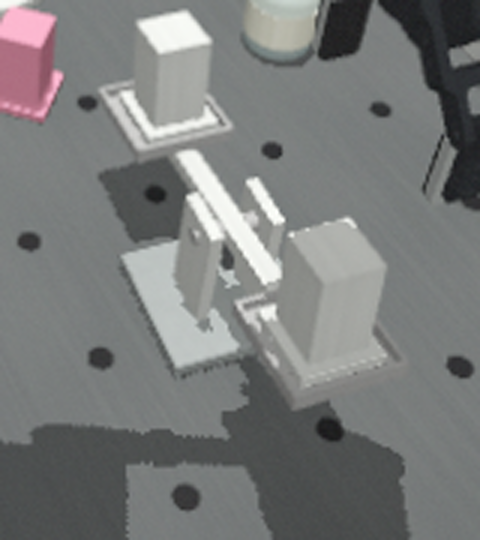

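The crop shows both slugs standing flat inside their pans, with A's pan down and B's pan up (B bottom right, A top left). Beam tilt from the slug-top heights is about 0.11, and the fingers are free. Regrasping A with the tool tilted to match.

```bash
python3 - <<'E'
from h import *
from rig import r
o=r.get_obs(); state(o); S=plan(o,(605.8,-77,230.5),82.6,-6.3); plan(o,(604,-91.2,101.3),82.6,-6.3,start=S)
E
```

```text
t 15.0 tcp [ 576.8 -290.8  227.9] yaw 82.63 y [-0.003  0.002 -1.   ] F [-0.58  0.63 -0.35] w 85.5
turn [-6.38  0.04 -0.19] slide [ 0.12 -2.62 21.42]
turn [0. 0. 0.] slide [ 0. 13. -0.]
```

Request:
jog_arm(
  fingers=[1,1,1,1,1],
  slide=[
    [0,0,0],
    [0.02,-0.6,4.28],
    [0.02,-0.5,4.28],
    [0.02,-0.5,4.28],
    [0.02,-0.5,4.28],
  ],
  angular=[
    [-6.3,0,0],
    [0,0,0],
    [0,0,0],
    [0,0,0],
    [0,0,0],
  ],
)

```text
clock: 15.5
eef_pos: [599.8, -118.7, 230.1]
tcp_rot: [-1.678, 0.111, -0.094]
ft_force: [0.6, -0.2, 0.4]
gripper_width: 85.8
```

Request:
jog_arm(
  fingers=[1,1,1,1],
  slide=[
    [0.04,-0.5,4.3],
    [0,0,0],
    [0,0,0],
    [0,0,0],
  ],
  angular=[
    [0,0,0],
    [0,0,0],
    [0,0,0],
    [0,0,0],
  ],
)

```text
clock: 15.9
eef_pos: [606.2, -78.4, 231.2]
tcp_rot: [-1.679, 0.11, -0.095]
ft_force: [-0.6, -0.7, -0.0]
gripper_width: 85.5
```

```bash
python3 - <<'E'
from h import *
from rig import r,get_image
d=get_image("wrist"); o=r.get_obs(); state(o); w=cloud(d).reshape(-1,3); q=R.from_rotvec(o["tcp_rot"])
m=(w[:,2]>136)&(w[:,2]<149)&(np.linalg.norm(w[:,:2]-[604.6,-86.7],axis=1)<35)
c,s,a=rect(w[m]); print(c,s,a,w[m].mean(0).round(1))
L=q.inv().apply(w[m]-o["eef_pos"]); print("tool frame top",((L.min(0)+L.max(0))/2).round(1),np.median(L,0).round(1))
plan(o,(604,-91.2,101.3),82.6,-6.3)
E
```

```text
t 15.95 tcp [606.3 -78.8 231.5] yaw 82.57 y [-0.016 -0.109 -0.994] F [-0.25 -0.16  0.31] w 85.3
[604.5 -86.7] [35.8 36.8] 82.8 [603.6 -86.6 142.3]
tool frame top [-0.6 92.1  1.9] [-1.8 89.5  1.7]
turn [ 0.03 -0.03 -0.1 ] slide [-0.06 13.08  0.18]
```

Request:
jog_arm(
  fingers=[1,1,1,1,1],
  slide=[
    [-0.06,3.3,0.18],
    [0,3.3,0],
    [0,3.3,0],
    [0,3.1,0],
    [0,0,0],
  ],
  angular=[
    [0,0,0],
    [0,0,0],
    [0,0,0],
    [0,0,0],
    [0,0,0],
  ],
)

```text
clock: 16.45
eef_pos: [599.4, -91.2, 97.5]
tcp_rot: [-1.677, 0.119, -0.089]
ft_force: [-0.1, 0.4, -0.2]
gripper_width: 85.6
```

Request:
jog_arm(
  fingers=[0,0,0,0,0],
  slide=[
    [0,0,0],
    [0,0,0],
    [0,0,0],
    [0,0,0],
    [0,0,0],
  ],
  angular=[
    [0,0,0],
    [0,0,0],
    [0,0,0],
    [0,0,0],
    [0,0,0],
  ],
)

```text
clock: 16.95
eef_pos: [606.4, -90.4, 105.6]
tcp_rot: [-1.679, 0.105, -0.1]
ft_force: [-1.1, -2.0, 6.8]
gripper_width: 34.3
```

Request:
jog_arm(
  fingers=[0,0,0,0,0],
  slide=[
    [0,-2,0],
    [0,-3,0],
    [0,-4,0],
    [0,-2,0],
    [0,0,0],
  ],
  angular=[
    [0,0,0],
    [0,0,0],
    [0,0,0],
    [0,0,0],
    [6.3,0,0],
  ],
)

```text
clock: 17.45
eef_pos: [609.1, -74.4, 216.4]
tcp_rot: [-1.566, 0.091, -0.103]
ft_force: [-0.9, 0.8, -4.0]
gripper_width: 34.9
```

```bash
python3 hold.py; python3 pan.py 2>/dev/null
```

```text
t 17.5 tcp [607.5 -79.1 214.7] yaw 82.71 y [ 0.005  0.003 -1.   ] F [-0.15 -3.14 -4.35] w 34.1
face x -19.45 pitch mrad -0.7 yaw mrad -1.9
top y -38.7 2813
t 17.5 tcp [607.5 -79.1 214.7] yaw 82.71 y [ 0.005  0.003 -1.   ] F [-0.15 -3.14 -4.35] w 34.1
side beam z +-50: [np.float64(82.3), np.float64(78.2)]
side 1 512 floor z 86.5 slug top 0  bal frame  
side -1 721 floor z 88.1 slug top 716 (array([ 576.8, -295.5]), array([36.7, 37.4]), 81.8) bal frame (np.float64(-107.7), np.float64(-2.9)) 149.3
top beam z +-50: [np.float64(82.6), np.float64(77.1)]
top 1 96 floor z 87.9 slug top 0  bal frame  
top -1 209 floor z 87.2 slug top 213 (array([ 575.5, -295.6]), array([36. , 37.4]), 82.5) bal frame (np.float64(-100.8), np.float64(-1.9)) 148.9
```

Request:
jog_arm(
  fingers=[0,0,0,0,0],
  slide=[
    [0,0,0],
    [-1.88,0,3.7],
    [-1.88,0,3.7],
    [-1.88,0,3.7],
    [-1.88,0,3.7],
  ],
  angular=[
    [0,2.4,0],
    [0,0,0],
    [0,0,0],
    [0,0,0],
    [0,0,0],
  ],
)

```text
clock: 18.1
eef_pos: [555.0, 82.2, 210.3]
tcp_rot: [-1.569, 0.137, -0.132]
ft_force: [0.1, 0.0, -2.7]
gripper_width: 34.4
```

Request:
jog_arm(
  fingers=[0,0,0,0,0],
  slide=[
    [-1.88,0,3.7],
    [-1.88,0,3.7],
    [-1.88,0,3.7],
    [0,0,0],
    [0,0,0],
  ],
  angular=[
    [0,0,0],
    [0,0,0],
    [0,0,0],
    [0,0,0],
    [0,0,0],
  ],
)

```text
clock: 18.6
eef_pos: [518.7, 200.5, 210.7]
tcp_rot: [-1.57, 0.133, -0.129]
ft_force: [0.1, 0.1, -4.3]
gripper_width: 34.4
```

Request:
jog_arm(
  fingers=[0],
  slide=[
    [0,0,0],
  ],
  angular=[
    [0,0,0],
  ],
)

```text
clock: 18.7
eef_pos: [519.8, 199.0, 211.3]
tcp_rot: [-1.569, 0.135, -0.133]
ft_force: [-0.3, 0.3, -4.4]
gripper_width: 34.2
```

```bash
cat > nest.py <<'E'
from h import *
from rig import r,get_image
d=get_image("wrist"); np.savez("pics/wn.npz",**d); cv2.imwrite("pics/wn.png",d["frame"]); state(r.get_obs())
c=np.array([593,186.5])
for n,d in (("top0",dict(np.load("pics/top0.npz"))),("side0",dict(np.load("pics/side0.npz"))),("wrist",d)):
    w=cloud(d).reshape(-1,3)
    for yaw in (-9.7,):
        u=np.array([np.cos(np.deg2rad(yaw)),np.sin(np.deg2rad(yaw))]); v=np.array([-u[1],u[0]])
        a=(w[:,:2]-c)@u; b=(w[:,:2]-c)@v; z=w[:,2]
        E=[]
        for x in range(-24,90,8):
            k=(abs(a-x)<4)&(z>57.5)&(z<66)&(abs(b)<50)
            kp,kn=b[k&(b>0)],b[k&(b<0)]
            if len(kp)>3 and len(kn)>3: E.append((x,np.percentile(kn,2),np.percentile(kn,98),np.percentile(kp,2),np.percentile(kp,98)))
        E=np.array(E)
        if len(E)<3: print(n,"few"); continue
        print(n,"edges",np.median(E[:,1:],0).round(1),"inner mid line (offset@0, deg)",[np.polyfit(E[:,0],E[:,i:5-i].mean(1) if i==2 else (E[:,1]+E[:,4])/2,1).round(4) for i in (1,2)])
    f=(z>40)&(z<50)&(abs(b)<18)&(a>-120)&(a<-70)&(w[:,0]>0); print(n,"apron edge a",np.percentile(a[f],1).round(1) if f.sum() else None,"floor z",np.median(z[f]).round(1) if f.sum() else None)
    k=(z>57)&(z<75)&(abs(b)<12)&(a>20)&(a<110); print(n,"stop?",k.sum(),np.percentile(a[k],[2,50,98]).round(1) if k.sum() else None)
E
python3 nest.py; python3 hold.py
```

```text
t 18.75 tcp [520.1 198.7 211.5] yaw 80.19 y [-0.001 -0.001 -1.   ] F [ 0.64  0.23 -4.02] w 34.4
top0 edges [-43.4 -22.7  22.7  44.5] inner mid line (offset@0, deg) [array([-0.0008,  0.4744]), array([  0.1  , -23.712])]
top0 apron edge a -97.3 floor z 44.7
top0 stop? 40 [81.5 86.4 93.4]
side0 edges [-46.4 -23.5  20.   43.3] inner mid line (offset@0, deg) [array([ 0.009 , -1.8679]), array([  0.076 , -24.8024])]
side0 apron edge a -94.8 floor z 43.3
side0 stop? 34 [84.5 87.9 95.4]
wrist edges [-44.6 -43.   39.7  44.4] inner mid line (offset@0, deg) [array([ 0.    , -0.1152]), array([  0.2802, -38.6518])]
wrist apron edge a -97.3 floor z 44.7
wrist stop? 421 [81.5 83.6 93.5]
t 18.8 tcp [520.4 198.5 211.7] yaw 80.15 y [-0.001 -0.001 -1.   ] F [ 0.64 -0.08 -2.98] w 34.1
face x -20.66 pitch mrad -2.3 yaw mrad 1.2
top y -36.8 2741
```

View pics/wn.png

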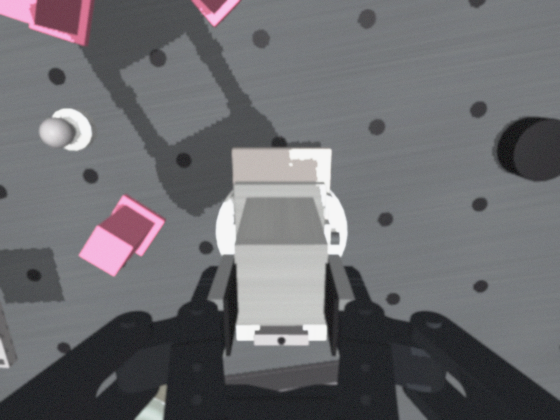

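The wrist view shows the held slug square over the apron, stop top edge at (280,338). Nest origin (593, 186.5), yaw -9.7°, stop face near nest x = 81.5 (floor at 44.7, apron edge at -97.3, both as described). Lowering onto the apron.

Request:
jog_arm(
  fingers=[0,0,0,0,0],
  slide=[
    [0.2,3.0,0.0],
    [0,4.5,0],
    [0,4.0,0],
    [0,0.8,0],
    [0,0,0],
  ],
  angular=[
    [0,0,0],
    [0,0,0],
    [0,0,0],
    [0,0,0],
    [0,0,0],
  ],
)

```text
clock: 19.3
eef_pos: [521.1, 197.8, 87.7]
tcp_rot: [-1.568, 0.138, -0.132]
ft_force: [-0.2, -0.1, -2.8]
gripper_width: 34.3
```

Request:
jog_arm(
  fingers=[0,0,0,0],
  slide=[
    [0,0.3,0],
    [0,0.15,0],
    [0,0,0],
    [0,0,0],
  ],
  angular=[
    [0,0,0],
    [0,0,0],
    [0,0,0],
    [0,0,0],
  ],
)

```text
clock: 19.7
eef_pos: [523.5, 199.6, 86.3]
tcp_rot: [-1.566, 0.132, -0.136]
ft_force: [0.3, -1.0, -2.8]
gripper_width: 34.5
```

Request:
jog_arm(
  fingers=[0,0,0,0,0],
  slide=[
    [0,0.3,0],
    [0,0.3,0],
    [0,0.1,0],
    [0,0,0],
    [0,0,0],
  ],
  angular=[
    [0,0,0],
    [0,0,0],
    [0,0,0],
    [0,0,0],
    [0,0,0],
  ],
)

```text
clock: 20.2
eef_pos: [522.3, 199.2, 77.8]
tcp_rot: [-1.567, 0.134, -0.133]
ft_force: [-0.8, -0.6, -2.4]
gripper_width: 34.1
```

```bash
python3 hold.py
```

```text
t 20.25 tcp [522.3 199.2  77.8] yaw 80.24 y [-0. -0. -1.] F [ 0.01  0.71 -2.48] w 34.1
face x -20.42 pitch mrad -3.2 yaw mrad 2.4
top y -37.0 2752
```

Request:
jog_arm(
  fingers=[0,0,0,0],
  slide=[
    [0,0.1,0],
    [0,0,0],
    [0,0,0],
    [0,0,0],
  ],
  angular=[
    [0,0,0],
    [0,0,0],
    [0,0,0],
    [0,0,0],
  ],
)

```text
clock: 20.65
eef_pos: [522.4, 199.2, 77.1]
tcp_rot: [-1.567, 0.134, -0.134]
ft_force: [-2.3, -0.0, 0.5]
gripper_width: 34.6
```

Request:
jog_arm(
  fingers=[0,0,0,0],
  slide=[
    [0,-0.22,0],
    [0,0,0],
    [0,0,0],
    [0,0,0],
  ],
  angular=[
    [0,0,0],
    [0,0,0],
    [0,0,0],
    [0,0,0],
  ],
)

```text
clock: 21.05
eef_pos: [522.3, 199.1, 78.7]
tcp_rot: [-1.567, 0.134, -0.134]
ft_force: [-0.2, -0.1, -3.2]
gripper_width: 34.2
```

```bash
python3 - <<'E'
from h import *
from rig import r,get_image
for i in range(3): get_image("top"); o=r.get_obs(); state(o)
u=np.array([np.cos(np.deg2rad(-9.7)),np.sin(np.deg2rad(-9.7))]); c=np.array([593,186.5]); d=o["eef_pos"][:2]-c
print("nest x,y of TCP",d@u, d@[-u[1],u[0]])
E
```

```text
t 21.1 tcp [522.3 199.1  78.7] yaw 80.23 y [-0. -0. -1.] F [ 0.42  1.06 -3.29] w 34.1
t 21.15 tcp [522.3 199.2  78.8] yaw 80.23 y [-0. -0. -1.] F [-0.47 -0.08 -3.13] w 34.3
t 21.2 tcp [522.3 199.2  78.8] yaw 80.23 y [-0. -0. -1.] F [-0.07 -0.01 -2.48] w 34.3
nest x,y of TCP -71.78729749809787 0.6043271308495548
```

Request:
jog_arm(
  fingers=[0,0,0,0,0],
  slide=[
    [0,-0.05,-0.04],
    [0.5,0,0],
    [0.5,0,0],
    [0.5,0,0],
    [0,0,0],
  ],
  angular=[
    [0,0,0],
    [0,0,0],
    [0,0,0],
    [0,0,0],
    [0,0,0],
  ],
)

```text
clock: 21.7
eef_pos: [538.5, 196.2, 79.8]
tcp_rot: [-1.566, 0.133, -0.135]
ft_force: [-0.2, 1.1, -2.8]
gripper_width: 34.5
```

Request:
jog_arm(
  fingers=[0,0,0,0,0],
  slide=[
    [0.4,0,0],
    [0.4,0,0],
    [0.4,0,0],
    [0.3,0,0],
    [0,0,0],
  ],
  angular=[
    [0,0,0],
    [0,0,0],
    [0,0,0],
    [0,0,0],
    [0,0,0],
  ],
)

```text
clock: 22.2
eef_pos: [552.6, 193.7, 79.7]
tcp_rot: [-1.566, 0.134, -0.135]
ft_force: [-0.6, -0.3, -3.7]
gripper_width: 34.4
```

```bash
cat > ns.py <<'E'
from h import *
from rig import r,get_image
F=[]
for i in range(3): get_image("top"); o=r.get_obs(); F.append(o["ft_force"])
state(o)
u=np.array([np.cos(np.deg2rad(-9.7)),np.sin(np.deg2rad(-9.7)),0]); v=np.array([-u[1],u[0],0]); d=o["eef_pos"]-[593,186.5,0]; F=np.mean(F,0)
print("TCP nest x,y",(d@u).round(2),(d@v).round(2),"F nest",(F@u).round(2),(F@v).round(2),F[2].round(2))
E
python3 ns.py; python3 hold.py
```

```text
t 22.35 tcp [551.7 193.7  79.4] yaw 80.23 y [-0. -0. -1.] F [ 0.17 -0.71 -4.9 ] w 34.1
TCP nest x,y -41.9 0.14 F nest 0.03 -0.31 -3.66
t 22.4 tcp [551.6 193.7  79.4] yaw 80.24 y [-0. -0. -1.] F [ 0.33 -0.12 -4.01] w 34.5
face x -20.32 pitch mrad -2.2 yaw mrad 3.4
top y -37.0 2750
```

Request:
jog_arm(
  fingers=[0,0,0,0,0],
  slide=[
    [0.5,0,0],
    [0.5,0,0],
    [0.5,0,0],
    [0.5,0,0],
    [0,0,0],
  ],
  angular=[
    [0,0,0],
    [0,0,0],
    [0,0,0],
    [0,0,0],
    [0,0,0],
  ],
)

```text
clock: 22.9
eef_pos: [572.9, 190.2, 79.8]
tcp_rot: [-1.566, 0.133, -0.135]
ft_force: [0.2, 0.1, -2.6]
gripper_width: 34.4
```

Request:
jog_arm(
  fingers=[0,0,0,0,0],
  slide=[
    [0.5,0,0],
    [0.5,0,0],
    [0.5,0,0],
    [0.5,0,0],
    [0,0,0],
  ],
  angular=[
    [0,0,0],
    [0,0,0],
    [0,0,0],
    [0,0,0],
    [0,0,0],
  ],
)

```text
clock: 23.4
eef_pos: [592.7, 186.8, 79.8]
tcp_rot: [-1.566, 0.133, -0.135]
ft_force: [-0.3, -0.3, -2.7]
gripper_width: 34.5
```

```bash
python3 ns.py
```

```text
t 23.55 tcp [591.6 187.   79.6] yaw 80.23 y [ 0.  0. -1.] F [-0.15  0.01 -2.57] w 34.1
TCP nest x,y -1.45 0.22 F nest -0.28 -0.1 -2.67
```

Request:
jog_arm(
  fingers=[0,0,0,0,0],
  slide=[
    [0.5,0,0],
    [0.5,0,0],
    [0.5,0,0],
    [0.5,0,0],
    [0,0,0],
  ],
  angular=[
    [0,0,0],
    [0,0,0],
    [0,0,0],
    [0,0,0],
    [0,0,0],
  ],
)

```text
clock: 24.05
eef_pos: [612.3, 183.4, 79.7]
tcp_rot: [-1.566, 0.133, -0.135]
ft_force: [0.6, -1.0, -3.0]
gripper_width: 34.3
```

Request:
jog_arm(
  fingers=[0,0,0,0,0],
  slide=[
    [0.4,0,0],
    [0.4,0,0],
    [0.4,0,0],
    [0.4,0,0],
    [0,0,0],
  ],
  angular=[
    [0,0,0],
    [0,0,0],
    [0,0,0],
    [0,0,0],
    [0,0,0],
  ],
)

```text
clock: 24.55
eef_pos: [627.8, 180.7, 79.7]
tcp_rot: [-1.566, 0.133, -0.135]
ft_force: [-0.3, 0.2, -4.1]
gripper_width: 34.7
```

```bash
python3 ns.py; python3 hold.py
```

```text
t 24.7 tcp [627.  180.8  79.6] yaw 80.23 y [ 0.  0. -1.] F [-0.64  0.22 -2.72] w 34.2
TCP nest x,y 34.47 0.16 F nest 0.03 0.1 -2.57
t 24.75 tcp [626.9 180.9  79.6] yaw 80.23 y [ 0.  0. -1.] F [ 0.53 -0.02 -3.35] w 34.1
face x -20.29 pitch mrad -1.6 yaw mrad 1.4
top y -37.0 2763
```

Request:
jog_arm(
  fingers=[0,0,0,0,0],
  slide=[
    [0.4,0,0],
    [0.4,0,0],
    [0.4,0,0],
    [0.4,0,0],
    [0.2,0,0],
  ],
  angular=[
    [0,0,0],
    [0,0,0],
    [0,0,0],
    [0,0,0],
    [0,0,0],
  ],
)

```text
clock: 25.25
eef_pos: [645.2, 177.7, 79.6]
tcp_rot: [-1.567, 0.134, -0.134]
ft_force: [-0.4, -0.3, -2.8]
gripper_width: 34.4
```

Request:
jog_arm(
  fingers=[0,0,0,0,0],
  slide=[
    [0.1,0,0],
    [0.1,0,0],
    [0,0,0],
    [0,0,0],
    [0,0,0],
  ],
  angular=[
    [0,0,0],
    [0,0,0],
    [0,0,0],
    [0,0,0],
    [0,0,0],
  ],
)

```text
clock: 25.75
eef_pos: [646.6, 177.5, 79.6]
tcp_rot: [-1.567, 0.134, -0.134]
ft_force: [-0.0, -0.5, -3.3]
gripper_width: 34.4
```

```bash
python3 ns.py
```

```text
t 25.9 tcp [646.6 177.5  79.6] yaw 80.24 y [ 0. -0. -1.] F [-0.41 -0.43 -1.76] w 34.5
TCP nest x,y 54.32 0.12 F nest 0.13 -0.72 -2.4
```

Request:
jog_arm(
  fingers=[0,0,0,0,0],
  slide=[
    [0.1,0,0],
    [0.1,0,0],
    [0.1,0,0],
    [0,0,0],
    [0,0,0],
  ],
  angular=[
    [0,0,0],
    [0,0,0],
    [0,0,0],
    [0,0,0],
    [0,0,0],
  ],
)

```text
clock: 26.4
eef_pos: [649.7, 176.9, 79.6]
tcp_rot: [-1.567, 0.134, -0.134]
ft_force: [0.2, 0.7, -2.2]
gripper_width: 34.2
```

Request:
jog_arm(
  fingers=[0,0,0],
  slide=[
    [0.1,0,0],
    [0,0,0],
    [0,0,0],
  ],
  angular=[
    [0,0,0],
    [0,0,0],
    [0,0,0],
  ],
)

```text
clock: 26.7
eef_pos: [650.5, 176.7, 79.4]
tcp_rot: [-1.567, 0.134, -0.134]
ft_force: [-0.2, -0.3, -3.8]
gripper_width: 34.4
```

```bash
python3 ns.py
```

```text
t 26.85 tcp [650.4 176.7  79.4] yaw 80.23 y [-0. -0. -1.] F [ 0.44 -0.01 -4.03] w 34.5
TCP nest x,y 58.24 0.06 F nest 0.16 -0.41 -3.97
```

Request:
jog_arm(
  fingers=[0,0,0,0],
  slide=[
    [0.1,0,0],
    [0,0,0],
    [0,0,0],
    [0,0,0],
  ],
  angular=[
    [0,0,0],
    [0,0,0],
    [0,0,0],
    [0,0,0],
  ],
)

```text
clock: 27.25
eef_pos: [651.5, 176.6, 79.5]
tcp_rot: [-1.567, 0.134, -0.134]
ft_force: [-0.0, 0.4, -4.3]
gripper_width: 34.2
```

Request:
jog_arm(
  fingers=[0,0,0,0],
  slide=[
    [0.08,0,0],
    [0,0,0],
    [0,0,0],
    [0,0,0],
  ],
  angular=[
    [0,0,0],
    [0,0,0],
    [0,0,0],
    [0,0,0],
  ],
)

```text
clock: 27.65
eef_pos: [652.0, 176.5, 79.5]
tcp_rot: [-1.567, 0.134, -0.133]
ft_force: [0.0, -0.6, -3.8]
gripper_width: 34.5
```

```bash
python3 ns.py
```

```text
t 27.8 tcp [652.1 176.5  79.5] yaw 80.23 y [-0. -0. -1.] F [-0.81  0.37 -3.55] w 34.4
TCP nest x,y 59.92 0.1 F nest -0.7 -0.04 -3.59
```

Request:
jog_arm(
  fingers=[0,0,0,0],
  slide=[
    [0.08,0,0],
    [0,0,0],
    [0,0,0],
    [0,0,0],
  ],
  angular=[
    [0,0,0],
    [0,0,0],
    [0,0,0],
    [0,0,0],
  ],
)

```text
clock: 28.2
eef_pos: [652.4, 176.4, 79.4]
tcp_rot: [-1.567, 0.135, -0.133]
ft_force: [-3.4, -0.0, -0.7]
gripper_width: 34.1
```

```bash
python3 ns.py
```

```text
t 28.35 tcp [652.5 176.4  79.4] yaw 80.23 y [-0.001 -0.    -1.   ] F [-4.43  0.36 -2.3 ] w 34.3
TCP nest x,y 60.32 0.08 F nest -3.88 -0.28 -2.46
```

The tongue snap showed as Fz dropping by about 1.5 N at 58.2, and stop contact is about 4 N. Easing off, lowering onto the floor and releasing.

Request:
jog_arm(
  fingers=[0,0,0,0,0],
  slide=[
    [-0.06,0.08,0],
    [0,0.07,0],
    [0,0,0],
    [0,0,0],
    [0,0,0],
  ],
  angular=[
    [0,0,0],
    [0,0,0],
    [0,0,0],
    [0,0,0],
    [0,0,0],
  ],
)

```text
clock: 28.85
eef_pos: [652.4, 176.4, 78.0]
tcp_rot: [-1.567, 0.134, -0.134]
ft_force: [-2.6, 1.1, -2.7]
gripper_width: 34.6
```

```bash
python3 ns.py
```

```text
t 29.0 tcp [652.4 176.4  78. ] yaw 80.23 y [-0. -0. -1.] F [-1.95  0.64 -3.06] w 34.3
TCP nest x,y 60.23 0.05 F nest -2.76 -0.06 -2.47
```

Request:
jog_arm(
  fingers=[1,1,1,1,1],
  slide=[
    [0,0,0],
    [0,0,0],
    [0,0,0],
    [0,0,0],
    [0,0,0],
  ],
  angular=[
    [0,0,0],
    [0,0,0],
    [0,0,0],
    [0,0,0],
    [0,0,0],
  ],
)

```text
clock: 29.5
eef_pos: [653.1, 176.5, 78.6]
tcp_rot: [-1.566, 0.133, -0.135]
ft_force: [1.2, 0.1, -0.7]
gripper_width: 85.2
```

Request:
jog_arm(
  fingers=[1,1,1,1,1],
  slide=[
    [0,-1,0],
    [0,-3,0],
    [0,-4,0],
    [0,-4,0],
    [0,0,0],
  ],
  angular=[
    [0,0,0],
    [0,0,0],
    [0,0,0],
    [0,0,0],
    [0,0,0],
  ],
)

```text
clock: 30.0
eef_pos: [657.9, 177.6, 207.5]
tcp_rot: [-1.562, 0.122, -0.146]
ft_force: [0.0, 0.2, 0.1]
gripper_width: 85.3
```

Request:
jog_arm(
  fingers=[1,1,1,1],
  slide=[
    [-4,0,0],
    [-3,0,0],
    [0,0,0],
    [0,0,0],
  ],
  angular=[
    [0,0,0],
    [0,0,0],
    [0,0,0],
    [0,0,0],
  ],
)

```text
clock: 30.4
eef_pos: [583.5, 188.5, 198.5]
tcp_rot: [-1.567, 0.132, -0.134]
ft_force: [1.0, 0.2, -0.6]
gripper_width: 85.3
```

```bash
cat > fin.py <<'E'
from h import *
from rig import r,get_image
import sys
u=np.array([np.cos(np.deg2rad(-9.7)),np.sin(np.deg2rad(-9.7))]); v=np.array([-u[1],u[0]]); c=np.array([593,186.5])
for n in ("wrist","top","side"):
    d=get_image(n); w=cloud(d).reshape(-1,3); a=(w[:,:2]-c)@u; b=(w[:,:2]-c)@v; z=w[:,2]
    k=(z>108)&(z<122)&(abs(b)<40)&(abs(a-57)<40)
    if k.sum()>20: print(n,"top rect nest",((np.array(rect(w[k])[0])-c)@np.c_[u,v]).round(1),rect(w[k])[1:],"z",np.median(z[k]).round(1))
    print("slot floor profile",[(x,np.median(z[(abs(a-x)<1.5)&(abs(b)<6)&(z>30)&(z<60)]).round(1)) for x in range(-15,34,3) if ((abs(a-x)<1.5)&(abs(b)<6)&(z>30)&(z<60)).sum()>0])
    if n=="wrist": 
        p=pix(d,[[593+u[0]*25,186.5+u[1]*25,47]])[0]; x,y=p.astype(int); print(p)
        x=np.clip(x,100,460);y=np.clip(y,90,330); cv2.imwrite("pics/%s.png"%sys.argv[1],cv2.resize(d["frame"][y-90:y+90,x-100:x+100],None,fx=3.5,fy=3.3,interpolation=cv2.INTER_CUBIC))
E
python3 fin.py f1; python3 pan.py 2>/dev/null
```

```text
wrist top rect nest [57.1 -0.5] (array([36.1, 37.4]), 80.6) z 114.1
slot floor profile [(-15, np.float64(43.9)), (-12, np.float64(44.1)), (-9, np.float64(44.2)), (-6, np.float64(43.8)), (-3, np.float64(44.3)), (0, np.float64(44.8)), (3, np.float64(45.0)), (6, np.float64(45.7)), (9, np.float64(45.9)), (12, np.float64(46.3)), (15, np.float64(47.0)), (18, np.float64(47.5)), (21, np.float64(48.0)), (24, np.float64(48.2)), (27, np.float64(48.7)), (30, np.float64(48.7)), (33, np.float64(50.3))]
[280.12909006 214.49382845]
slot floor profile [(-15, np.float64(42.4)), (-12, np.float64(42.5)), (-9, np.float64(39.8)), (-6, np.float64(42.7)), (-3, np.float64(43.9)), (0, np.float64(46.7)), (3, np.float64(43.9)), (6, np.float64(43.2)), (9, np.float64(47.7))]
side top rect nest [60.1 -2.5] (array([39. , 36.5]), 80.0) z 112.5
slot floor profile [(-15, np.float64(42.7)), (-12, np.float64(42.3)), (-9, np.float64(42.7)), (-6, np.float64(42.5)), (-3, np.float64(42.6)), (0, np.float64(43.6)), (3, np.float64(41.3)), (6, np.float64(43.5)), (9, np.float64(43.8)), (12, np.float64(44.0)), (15, np.float64(44.6)), (18, np.float64(44.8)), (21, np.float64(45.2)), (24, np.float64(46.4)), (27, np.float64(47.4)), (30, np.float64(47.6)), (33, np.float64(47.1))]
t 30.55 tcp [584.8 188.2 198.5] yaw 80.21 y [ 0.002  0.    -1.   ] F [-0.58 -0.27  0.13] w 85.7
side beam z +-50: [np.float64(86.2), np.float64(74.6)]
side 1 587 floor z 94.5 slug top 0  bal frame  
side -1 796 floor z 80.0 slug top 608 (array([ 576. , -300.9]), array([36.5, 38. ]), 82.0) bal frame (np.float64(-111.0), np.float64(-1.8)) 141.4
top beam z +-50: [np.float64(87.1), np.float64(76.2)]
top 1 398 floor z 95.6 slug top 0  bal frame  
top -1 229 floor z 82.3 slug top 197 (array([ 574.9, -299.8]), array([36.7, 36.8]), 81.5) bal frame (np.float64(-105.1), np.float64(-1.9)) 142.5
```

View pics/f1.png

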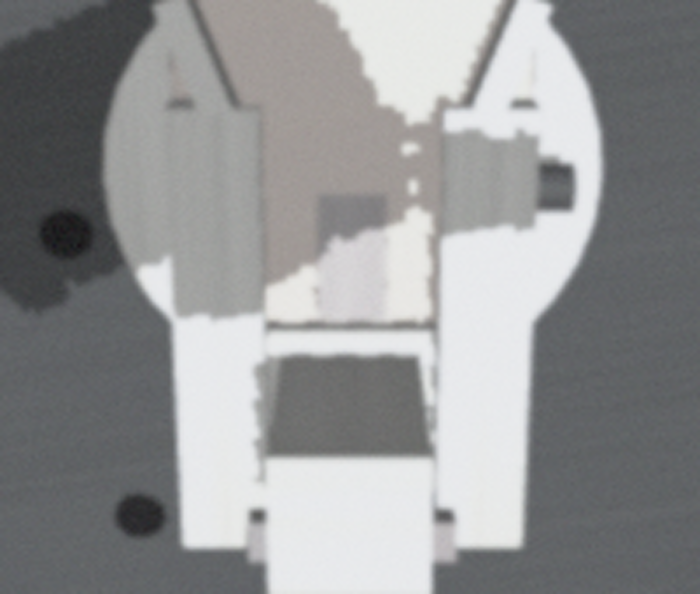

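The crop shows the slug up against the stop and the tongue (at about (352,260)) behind its foot. The depth profile rises from 44.3 to 48.7 towards the slug, so the tongue is up. Handing in.

```bash
python3 -c "
from rig import r
print(r.get_obs()['ft_force'].round(1)); print(r.sign_off())"
```

```text
[-0.1 -0.3  0.9]
the job is handed in; nothing more can be done
None
```

I stood both slugs on the pans, and the heavier one is now in the nest against the end stop with the tongue up behind it. I handed the job in at about 31 s on the robot's clock; no verdict is reported.

**Weighing:** In the gripper the slug first at (429, 97) read about 4.2 N and the one first at (419, -93) about 2.1 N. With both released, the heavier one's pan (the left) dropped to its stop, about 0.11 rad.

**Nest:** I slid the heavy slug in about 1 mm above the floor. The force changed as the tongue snapped, and the wrist sensor read about 4 N when the foot met the stop.

**Last checks:**

| Check | Result |
|---|---|
| Heavy slug in nest frame | x about 57 mm, y about -0.5 mm, underside about 44 mm |
| Tongue | depth profile behind the foot rises about 4.5 mm, so it is raised |
| Light slug | upright on the right pan, within about 2 mm of its centre |
| Gripper | open and clear, force reading near zero |

**Disagreements and gaps:**
- The side camera put the slug's top about 3 mm further in and 2 mm to one side of where the wrist camera saw it. I trusted the wrist camera because the top and wrist cameras had agreed on most earlier points.
- I did not re-measure the bystanders at the end; none of the moves was planned near them.

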